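# Push the seam gauge board home under the thread bridge

### The job

Push the flat wooden gauge board into line with the low wooden thread bridge and in through its flared mouth, under the deck, until the leading edge lies flat against the dark stop bar behind the bridge. Keep the board flat on the table all the way: it is only pushed, never picked up or tipped. Leave everything else where it stands, including the bobbins on the bridge, and finish clear of everything.

Things in the scene. Friction and masses are not known exactly. Their poses are not given: they have to be found in the camera images.
- gauge: Loose flat board of pale wood with dark graduation lines: 120 mm long (its x), 96 mm wide (its y), 14 mm thick, 85 to 170 g, lying on the table. Origin: centre of its underside. +x is the leading edge, within 0.25 rad of the bridge's +x. At the start its middle lies 25 to 65 mm to the +y side of the bridge's centre line (towards the robot), short of the mouth.
- gauge_front (a point): Middle of the board's leading end face, 7 mm above the underside.
- gauge_tail (a point): Middle of the board's rear end face (the one to push on), 7 mm above the underside.
- bridge: Fixed low wooden bridge. Origin: on the table under the middle of its deck; +x is the way the board is pushed through, z up. Deck 60 mm along x (x -30 to +30 mm), 148 mm across y, 10 mm thick, top 28 mm above the table. With the board home, its tail stands out 45 mm in front of the deck.
- mouth (a point): Middle of the opening at the deck's front edge (bridge x = -30 mm), 9 mm above the table. The opening is 112 mm wide and 18 mm high: 4 mm of headroom over the board, 8 mm on either side. Two wings 18 mm high flare out from it, forward to bridge x = -51 mm, where they stand 148 mm apart.
- stop_face (a point): Middle of the stop bar's near face (bridge x = +45 mm), 7 mm above the table. The dark, fixed bar lies across y behind the bridge, 148 mm long, 14 mm thick, 22 mm high.
- bobbin_a: Bystander: small green bobbin, 26 mm diameter, 20 mm high, standing on the bridge's deck (top 48 mm above the table). Origin: centre of its underside.
- bobbin_b: Bystander: small white bobbin, same size, also standing on the deck. Origin: centre of its underside.
- spool: Bystander: white thread spool, 34 mm diameter, 42 mm high, standing on the table on the bridge's -y side. Origin: centre of its underside.
- needle_case: Bystander: dark wooden needle case 75 x 22 x 16 mm lying beside the bridge on its +y side. Origin: centre of its underside.
- snips: Bystander: dark steel thread snips, about 120 mm long, 20 to 30 mm wide and 5 mm thick, flat on the table. Origin: centre of its underside.
- tape_dispenser: Bystander: blue tape dispenser 100 x 45 mm, 68 mm high. Origin: centre of its underside.
- bamboo_rule: Bystander: bamboo rule 300 x 22 x 5 mm, flat on the table. Origin: centre of its underside.
- thread_cone: Bystander: large red spool, 48 mm diameter, 55 mm high. Origin: centre of its underside.
There are look-alikes about, which are no part of the job. There is more than one size of the gauge; the one meant has the size given above. What is shaped like the bridge but red is not meant.

How it is judged:
On the way:
1. the board's leading edge has passed in under the deck with the board flat (x of gauge_front in the frame of bridge above -0.02 m and y of gauge_front in the frame of bridge between -0.02 and 0.02 m and angle between gauge's own z axis and vertical below 0.06 rad), for 0.1 s.
At the end, for the whole second after the job is handed in: The board lies flat and at rest under the bridge, the middle of its leading edge within 5 mm of the stop bar and 13 mm of the centre line, its length within 0.07 rad of the bridge's x, tilted less than 0.04 rad (x of gauge_front in the frame of bridge between 0.04 and 0.048 m and y of gauge_front in the frame of bridge between -0.013 and 0.013 m and angle between the x axis of gauge and the x axis of bridge, either way round below 0.07 rad and angle between gauge's own z axis and vertical below 0.04 rad and height (world z) of gauge below 0.003 m and linear speed of gauge below 0.01 m/s); the robot touches nothing.
It fails at once if the board is lifted (its underside's centre more than 8 mm above the table) (height (world z) of gauge above 0.008 m).
It fails at once if the board is tipped more than 0.12 rad (angle between gauge's own z axis and vertical above 0.12 rad).
It fails at once if a bystander is moved more than 15 mm or knocked over (distance of any of bobbin_a, bobbin_b, spool, needle_case, snips, tape_dispenser, bamboo_rule, thread_cone from where it was at the start of the episode above 0.015 m or angle between any of bobbin_a, bobbin_b, spool, needle_case, snips, tape_dispenser, bamboo_rule, thread_cone's own z axis and vertical above 0.5 rad).
It also fails if it takes over 48 s, if anything falls off the work surface, if the arm or the gripper's body presses on something with over 40 N, if the wrist force passes 120 N, or if a joint passes its speed limit or range.

### The arm

A 6-joint arm with a two-finger parallel gripper is mounted at the origin on the work surface. World frame = base frame: x ahead of the robot, y to its left, z up, the work surface at z = 0. Lengths are in m, angles in rad, forces in N, time in s.
With the tool pointing down it reaches from about 0.25 to 0.725 m from the base axis. Payload 9.7 kg.
Tool frame: the origin (TCP) lies on the centre line of the jaws, within the pads' length; the fingertips stand 22 mm ahead of it and the grasp point (between the pads) lies 3 mm ahead of it; z points along the fingers, y is the direction in which the jaws open and shut (so a half turn about z gives the same grasp; the last joint's range is limited). The gripper opens to 85 mm and grips with 20 to 120 N. Pads are 22 mm wide; open, the fingers measure 114 mm over their backs; the gripper's body (76 mm by 85 mm) begins 54 mm behind the grasp point. The pads swing forward as they close: fully open they stand 13 mm farther back than shut.
Start: joints at [1.115, 0.087, 0.176, 1.66, 0, 1.571], TCP at [0.242, 0.494, 0.253] pointing down, gripper open.
Joint ranges: [-3.13, 3.13], [-0.85, 1.81], [-1.15, 1.24], [-2.2, 2.28], [-1.44, 1.52], [-3.14, 3.14]. Speed limits (rad/s): [2.22, 2.22, 2.57, 3.14, 3.14, 3.14].

### API

Orientations are given as a unit quaternion [x, y, z, w].
In Python, from workcell import bot, grab_frame, calibration gives the robot as it stands. The module is installed in compiled form; this text tells all that it offers.
- The arm moves only by the tool carry_out, never from a script. Its argument "deltas" is text: rows parted by semicolons, each of 7 numbers parted by spaces: the shift along the tool's x, y, z in mm, then the turn, a rotation vector about the tool's x, y, z in rad, then the finger opening in mm, from 0 to 85.4. A call has 1 to 8 rows; each row shifts and turns the commanded pose from where the row before left it, along the tool's axes as they then stand; what a row does not reach is not made up. A row lasts 1/10 s, in which the tool goes at most 50 mm and 8.59 degrees, less where a joint would pass 70% of its speed; a pose out of reach is approached as far as the arm can. A call with a gripper value outside its range is refused whole. The fingers move at their own pace and stop on an object; the grip force is fixed at half the most. Time passes only in rows, so rows that do not move let the fingers close. It gives the time, the measured TCP pose, the force and the opening at its end, in the units of the state.
- bot.sense(): the state, without advancing time (a new reading comes with each control period).
- grab_frame(name): name is "scene" or "side" or "wrist"; returns the picture (384x512x3 uint8, red, green, blue); there is no depth.
- calibration(name): a dict with "camera_matrix" (3x3 intrinsics, pixels), "dist_coeffs" ([k1, k2, p1, p2, k3] as OpenCV has them; the pictures are not rectified), "R" (3x3) and "t" (3): a world point X has camera coordinates R X + t. Camera axes: x right, y down, z forward; pixel columns grow to the right and rows downward; lengths in m; the calibration is good to about 2 mm. A picture is of the moment at which its call begins: read the wrist's pose just before it. calibration takes no time and is no camera call; for the wrist camera it gives the pose at the moment of the call.
- bot.close_job(): hands the job in, once; it reports no verdict.
The state is a dict: "time_s": time; "joint_positions": joint angles; "qd": joint speeds; "tau": joint torques, N m; "position": TCP position; "tool_rot": TCP orientation; "wrist_force": force on the tool from outside, world axes, zero at the start; "ft_torque": the same for the moment, N m; "gripper_width": finger opening in m.
Only numpy, scipy, OpenCV 4.12 (cv2) and the standard library are available. Lean on these libraries where they do the work, as an engineer would, in place of code of your own. Each camera call takes 0.05 s, during which the arm holds its last target.

## Working session

There is one attempt and no reset: what is moved stays moved. The work goes in short steps, Python scripts to look and compute and a tool call to move; the robot and the scene stay as the last step left them, time stands still between calls to the robot, and variables do not carry over. Pictures are saved under pics/ and viewed, and the job is handed in when it is done.

Besides the shell and the picture viewer there is one more tool, called after "Request:" as name(argument=value, ...) on one line, values as JSON. carry_out: Moves the arm, as the interface text tells. Its arguments: {"type":"object","properties":{"deltas":{"type":"string"}},"required":["deltas"]}

```bash
mkdir -p pics; python3 - <<'E'
from workcell import bot, grab_frame, calibration
import cv2
print(bot.sense())
for n in ("scene","side","wrist"):
    c=calibration(n); print(n,c)
    im=grab_frame(n); cv2.imwrite(f"pics/{n}0.png",im[:,:,::-1])
E
```

```text
{'time_s': 0.0, 'joint_positions': array([ 1.11504725e+00,  8.74801776e-02,  1.75127900e-01,  1.65979724e+00,
       -8.88770665e-06,  1.57079373e+00]), 'qd': array([-0.00012049,  0.00016847,  0.00062101, -0.0011947 , -0.00220687,
        0.00093768]), 'tau': array([-1.67086735e-03, -5.20390427e+01,  4.64801788e+01,  1.62614178e-02,
       -2.88934393e-05,  6.90864709e-06]), 'position': array([0.24198875, 0.49368257, 0.2525688 ]), 'tool_rot': array([ 2.25906203e-01,  9.74148823e-01, -6.60110882e-04, -1.48520477e-04]), 'wrist_force': array([0.44075923, 0.25264425, 0.34959158]), 'ft_torque': array([-0.03908108, -0.01185887, -0.03417265]), 'gripper_width': 0.08540001419422022}
scene {'camera_matrix': array([[360.02220113,   0.        , 254.77305959],
       [  0.        , 360.02220113, 190.44724859],
       [  0.        ,   0.        ,   1.        ]]), 'dist_coeffs': array([0.01857397, 0.        , 0.        , 0.        , 0.        ]), 'R': array([[-0.82315242,  0.56773485,  0.00986026],
       [ 0.35542466,  0.52871332, -0.77080188],
       [-0.44282434, -0.63098286, -0.63699861]]), 't'
[... 328 characters left out ...]
[[ 0.85282712, -0.52218169,  0.00349013],
       [-0.26016005, -0.43066947, -0.86419937],
       [ 0.45277218,  0.73610467, -0.50313742]]), 't': array([-0.4695489 ,  0.21706816,  1.15740117])}
wrist {'camera_matrix': array([[273.64981829,   0.        , 258.74472885],
       [  0.        , 273.64981829, 193.21102541],
       [  0.        ,   0.        ,   1.        ]]), 'dist_coeffs': array([-0.04097033,  0.        ,  0.        ,  0.        ,  0.        ]), 'R': array([[ 4.39783480e-01,  8.98103824e-01, -1.10764974e-04],
       [ 8.65430166e-01, -4.23750872e-01,  2.67330931e-01],
       [ 2.40043995e-01, -1.17663587e-01, -9.63604774e-01]]), 't': array([-0.54974044, -0.03547816,  0.37700172])}
```

View pics/scene0.png

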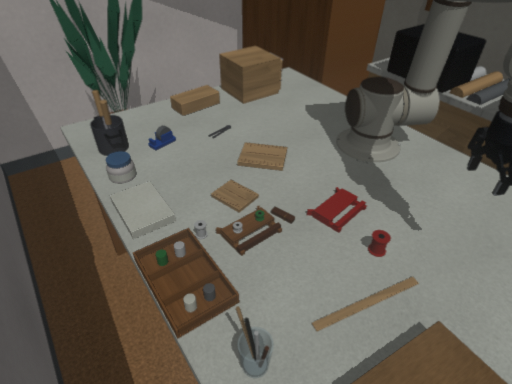

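View pics/side0.png

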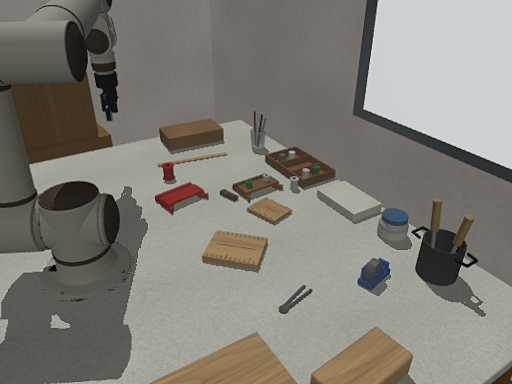

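View pics/wrist0.png

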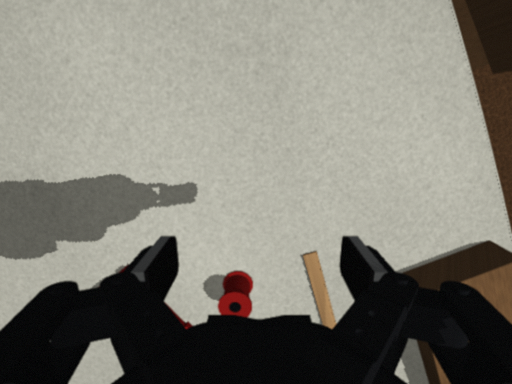

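```bash
cat > h.py <<'E'
import numpy as np, cv2
from workcell import calibration
def ray(name,uv,z,c=None):
    c=c or calibration(name)
    p=cv2.undistortPoints(np.array(uv,float).reshape(-1,1,2),c["camera_matrix"],c["dist_coeffs"]).reshape(-1,2)
    d=np.c_[p,np.ones(len(p))]@c["R"]; o=-c["R"].T@c["t"]
    s=(z-o[2])/d[:,2]; return o+s[:,None]*d
def proj(name,X,c=None):
    c=c or calibration(name)
    return cv2.projectPoints(np.array(X,float).reshape(-1,1,3),cv2.Rodrigues(c["R"])[0],c["t"],c["camera_matrix"],c["dist_coeffs"])[0].reshape(-1,2)
E
python3 - <<'E'
import cv2
a=cv2.imread("pics/scene0.png")[130:260,190:310]
cv2.imwrite("pics/s_c.png",cv2.resize(a,None,fx=4.6,fy=4.6,interpolation=cv2.INTER_CUBIC))
a=cv2.imread("pics/side0.png")[165:275,195:315]
cv2.imwrite("pics/d_c.png",cv2.resize(a,None,fx=5,fy=5,interpolation=cv2.INTER_CUBIC))
E
```

```text
(no output)
```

View pics/s_c.png

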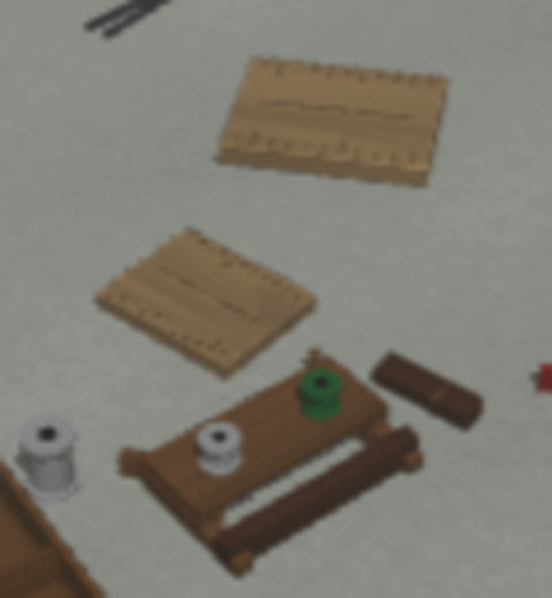

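View pics/d_c.png

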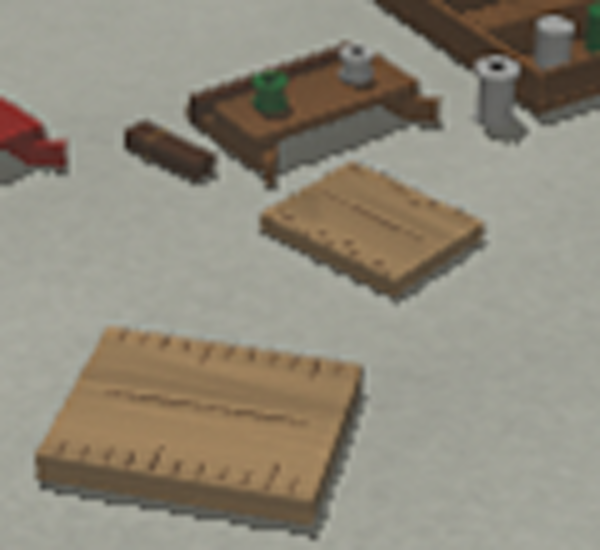

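```bash
python3 - <<'E'
import numpy as np, cv2
from h import *
S=lambda P:(np.array(P)+.5)/4.6-.5+[190,130]
D=lambda P:(np.array(P)+.5)/5-.5+[195,165]
def show(n,w):
    print(n,np.round(w[:,:2]*1000).tolist(),"sides",[round(1000*np.linalg.norm(w[i]-w[(i+1)%len(w)])) for i in range(len(w))],"c",w.mean(0)[:2].round(4),"ang",[round(float(np.arctan2(*(w[(i+1)%len(w)]-w[i])[[1,0]])),3) for i in range(len(w))])
show("near scene",ray("scene",S([(190,230),(318,298),(225,372),(97,297)]),.014))
show("near side",ray("side",D([(483,228),(355,163),(262,215),(397,288)])[[0,3,2,1]],.014))
show("big scene",ray("scene",S([(252,57),(447,77),(427,182),(217,155)]),.014))
show("bridge deck scene",ray("scene",S([(313,360),(385,408),(205,515),(140,458)]),.028))
show("bridge deck side",ray("side",D([(345,45),(415,80),(270,150),(192,100)]),.028))
show("stop top scene",ray("scene",S([(412,430),(220,545)]),.022))
show("spool,case",np.r_[ray("scene",S([(55,490)]),.0),ray("scene",S([(430,390)]),.016)])
E
```

```text
near scene [[565.0, -87.0], [532.0, 26.0], [626.0, 54.0], [658.0, -59.0]] sides [118, 97, 117, 97] c [ 0.5953 -0.0166] ang [1.853, 0.285, -1.295, -2.844]
near side [[647.0, -74.0], [559.0, -102.0], [529.0, 17.0], [619.0, 42.0]] sides [93, 123, 94, 118] c [ 0.5883 -0.0293] ang [-2.827, 1.817, 0.265, -1.332]
big scene [[400.0, -258.0], [284.0, -144.0], [387.0, -38.0], [499.0, -156.0]] sides [163, 148, 162, 143] c [ 0.3924 -0.149 ] ang [2.364, 0.797, -0.807, -2.341]
bridge deck scene [[580.0, 89.0], [569.0, 150.0], [709.0, 163.0], [717.0, 102.0]] sides [63, 141, 62, 137] c [0.6439 0.1262] ang [1.761, 0.092, -1.441, -3.043]
bridge deck side [[694.0, 173.0], [709.0, 99.0], [565.0, 68.0], [553.0, 158.0]] sides [75, 147, 91, 142] c [0.6301 0.1244] ang [-1.373, -2.926, 1.707, 0.102]
stop top scene [[563.0, 171.0], [712.0, 183.0]] sides [150, 150] c [0.6371 0.1768] ang [0.083, -3.058]
spool,case [[762.0, 72.0], [527.0, 144.0]] sides [246, 246] c [0.6441 0.1079] ang [2.847, -0.295]
```

Request:
carry_out(deltas="-34 -25 -8 0 0 0 60;-34 -25 -8 0 0 0 60;-34 -25 -8 0 0 0 60;-34 -25 -8 0 0 0 60;-34 -25 -8 0 0 0 60;-34 -25 -8 0 0 0 60;-34 -25 -8 0 0 0 60;-34 -25 -8 0 0 0 60")

```text
time_s: 0.95
position: [0.3987, 0.1929, 0.3175]
tool_rot: [0.226, 0.974, 0.0, 0.0]
wrist_force: [-0.4, 0.4, 1.2]
gripper_width: 0.0599
```

Request:
carry_out(deltas="-34 -25 -8 0 0 0 60;-34 -25 -8 0 0 0 60;-34 -25 -8 0 0 0 60;-34 -25 -8 0 0 0 60;0 0 0 0 0 0.14 60;0 0 0 0 0 0.14 60;0 0 0 0 0 0.14 60;0 0 0 0 0 0.14 60")

```text
time_s: 1.75
position: [0.4764, 0.0446, 0.349]
tool_rot: [0.489, 0.872, -0.0, -0.0]
wrist_force: [0.0, 0.5, -0.7]
gripper_width: 0.0598
```

Request:
carry_out(deltas="0 0 0 0 0 0.14 60;0 0 0 0 0 0.14 60;0 0 0 0 0 0.14 60;0 0 0 0 0 0.14 60;0 0 0 0 0 0.14 60;0 0 0 0 0 0.14 60;0 0 0 0 0 0.14 60;0 0 0 0 0 0.14 60")

```text
time_s: 2.55
position: [0.4763, 0.0449, 0.349]
tool_rot: [0.878, 0.479, -0.0, -0.0]
wrist_force: [0.1, -0.3, 0.3]
gripper_width: 0.0597
```

Request:
carry_out(deltas="0 0 0 0 0 0.14 60;0 0 0 0 0 0.14 60;0 0 0 0 0 0.14 60;0 0 0 0 0 0.14 60;0 0 0 0 0 0.14 60;0 0 0 0 0 0 60")

```text
time_s: 3.15
position: [0.4764, 0.0449, 0.3491]
tool_rot: [0.988, 0.151, -0.0, -0.0]
wrist_force: [-0.7, 0.7, -0.1]
gripper_width: 0.0606
```

```bash
python3 - <<'E'
from workcell import bot, grab_frame, calibration
import cv2,pickle
c=calibration("wrist"); im=grab_frame("wrist"); cv2.imwrite("pics/w1.png",im[:,:,::-1]); pickle.dump(c,open("c1.pkl","wb"))
print(bot.sense()["joint_positions"].round(3))
a=im[:,:,::-1]
cv2.imwrite("pics/w1b.png",cv2.resize(a[0:290,60:450],None,fx=2,fy=2,interpolation=cv2.INTER_CUBIC))
E
```

```text
[ 0.094 -0.025  0.251  1.848 -0.     2.927]
```

View pics/w1b.png

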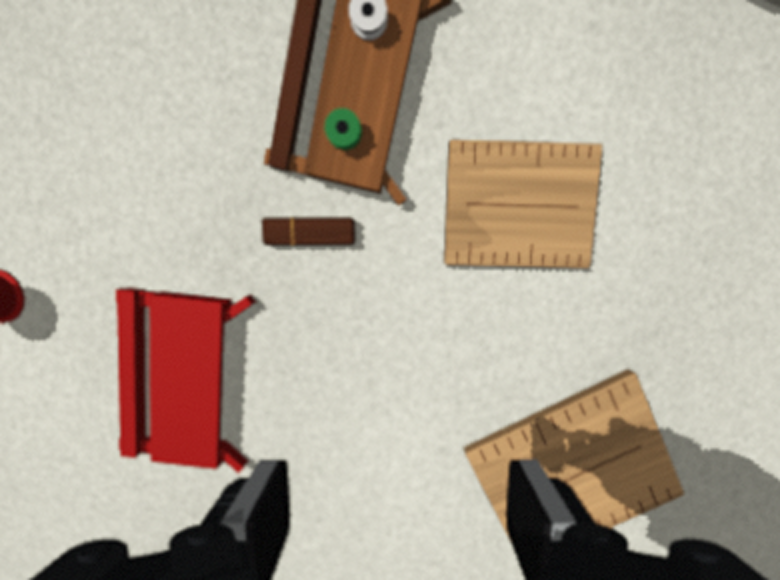

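```bash
python3 - <<'E'
from h import *
import pickle
c=pickle.load(open("c1.pkl","rb"))
im=cv2.imread("pics/w1.png"); hsv=cv2.cvtColor(im,cv2.COLOR_BGR2HSV)
print("hsv board",hsv[100,320],"deck",hsv[50,225],"stop",hsv[30,207],"table",hsv[150,250])
S=lambda P:(np.array(P)+.5)/2-.5+[60,0]
m=((hsv[...,1]>85)&(hsv[...,2]>110)).astype(np.uint8)*255
m=cv2.morphologyEx(m,cv2.MORPH_CLOSE,np.ones((5,5)))
for k in cv2.findContours(m,cv2.RETR_EXTERNAL,cv2.CHAIN_APPROX_NONE)[0]:
    if cv2.contourArea(k)>1500:
        r=cv2.minAreaRect(k); print("cnt",cv2.contourArea(k),r)
        if 270<r[0][0]<370 and r[0][1]<140:
            w=ray("wrist",k.reshape(-1,2),.014,c); r=cv2.minAreaRect((w[:,:2]*1000).astype(np.float32)); print("gauge",r)
def show(n,w):
    print(n,np.round(w[:,:2]*1000).tolist(),"sides",[round(1000*np.linalg.norm(w[i]-w[(i+1)%len(w)])) for i in range(len(w))],"c",w.mean(0)[:2].round(4),"ang",[round(float(np.arctan2(*(w[(i+1)%len(w)]-w[i])[[1,0]])),3) for i in range(len(w))])
show("gauge hand",ray("wrist",S([(451,140),(602,145),(590,269),(446,263)]),.014,c))
show("deck near end",ray("wrist",S([(305,173),(381,190),(422,0)]),.028,c))
show("stop near face top",ray("wrist",S([(292,166),(322,0)]),.022,c))
show("stop near face top, far face",ray("wrist",S([(272,163),(303,0)]),.022,c))
show("far wing tip? near wing tip",ray("wrist",S([(455,3),(408,200)]),.018,c))
E
```

```text
hsv board [ 17 116 194] deck [ 13 161 130] stop [  9 162  85] table [ 28  17 215]
cnt 3413.5 ((347.94085693359375, 234.07577514648438), (67.24161529541016, 93.12361145019531), 64.53665161132812)
cnt 4265.0 ((149.4814453125, 189.3756103515625), (67.26371765136719, 88.32447052001953), 2.8271243572235107)
cnt 4478.5 ((321.25518798828125, 101.79388427734375), (76.22618103027344, 62.155574798583984), 1.4320961236953735)
gauge ((593.28125, -21.635910034179688), (94.52727508544922, 118.83448028564453), 16.48137664794922)
cnt 3077.5 ((237.8451690673828, 48.667510986328125), (55.35895919799805, 101.52704620361328), 4.085616588592529)
gauge hand [[622.0, 47.0], [655.0, -66.0], [564.0, -93.0], [533.0, 21.0]] sides [118, 95, 118, 93] c [ 0.5934 -0.0225] ang [-1.289, -2.852, 1.838, 0.284]
deck near end [[564.0, 146.0], [570.0, 87.0], [703.0, 98.0]] sides [59, 133, 146] c [0.6123 0.1105] ang [-1.48, 0.076, 2.803]
stop near face top [[567.0, 158.0], [683.0, 167.0]] sides [117, 117] c [0.6251 0.1627] ang [0.075, -3.067]
stop near face top, far face [[564.0, 174.0], [679.0, 180.0]] sides [115, 115] c [0.6219 0.1769] ang [0.058, -3.084]
far wing tip? near wing tip [[712.0, 75.0], [570.0, 66.0]] sides [142, 142] c [0.6407 0.0702] ang [-3.077, 0.065]
```

Request:
carry_out(deltas="1.5 12 36 0 0 0 60;1.5 12 36 0 0 0 60;1.5 12 36 0 0 0 60;1.5 12 36 0 0 0 60;1.5 12 36 0 0 0 60;1.5 12 36 0 0 0 60;1.5 12 36 0 0 0 60;1.5 12 36 0 0 0.02 60")

```text
time_s: 4.0
position: [0.5167, -0.0435, 0.0598]
tool_rot: [0.989, 0.145, 0.0, 0.0]
wrist_force: [0.2, 0.0, 0.1]
gripper_width: 0.0603
```

Request:
carry_out(deltas="0 0 10 0 0 0 60;0 0 10 0 0 0 60;0 0 6 0 0 0 60;0 0 0 0 0 0 60;0 0 0 0 0 0 60")

```text
time_s: 4.5
position: [0.5174, -0.0428, 0.0365]
tool_rot: [0.99, 0.143, 0.001, 0.0]
wrist_force: [0.0, -0.8, 0.1]
gripper_width: 0.06
```

```bash
python3 - <<'E'
from workcell import bot, grab_frame, calibration
import cv2,numpy as np
print(bot.sense()["position"])
a=grab_frame("wrist")[:,:,::-1]; b=grab_frame("side")[:,:,::-1]
cv2.imwrite("pics/w2.png",np.hstack([cv2.resize(a,(400,300)),cv2.resize(b[160:280,180:340],(400,300))]))
E
```

```text
[ 0.51735152 -0.04275517  0.03654772]
```

View pics/w2.png

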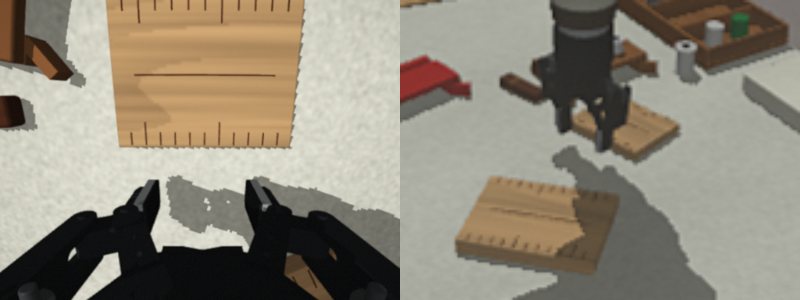

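```bash
python3 - <<'E'
from workcell import bot, grab_frame, calibration
from h import *
from scipy.spatial.transform import Rotation as R
s=bot.sense(); print(s["position"],s["wrist_force"].round(1))
a=grab_frame("wrist")[:,:,::-1]
r=R.from_quat(s["tool_rot"])
for h in (0,10,15,20,25):
    P=np.array([[x,y,h] for x in(11,-11) for y in (-30,30)])/1000
    print(h,proj("wrist",r.apply(P)+s["position"]).round(0).tolist())
cv2.imwrite("pics/w3.png",cv2.resize(a[200:340,150:400],None,fx=3,fy=3,interpolation=cv2.INTER_CUBIC))
E
```

```text
[ 0.51734982 -0.04284888  0.03644669] [ 0.5  0.2 -0. ]
0 [[195.0, 241.0], [320.0, 241.0], [198.0, 281.0], [317.0, 281.0]]
10 [[199.0, 233.0], [316.0, 233.0], [202.0, 271.0], [313.0, 271.0]]
15 [[201.0, 229.0], [314.0, 229.0], [203.0, 266.0], [312.0, 266.0]]
20 [[203.0, 225.0], [312.0, 226.0], [205.0, 261.0], [310.0, 261.0]]
25 [[205.0, 222.0], [310.0, 222.0], [207.0, 257.0], [308.0, 257.0]]
```

View pics/w3.png

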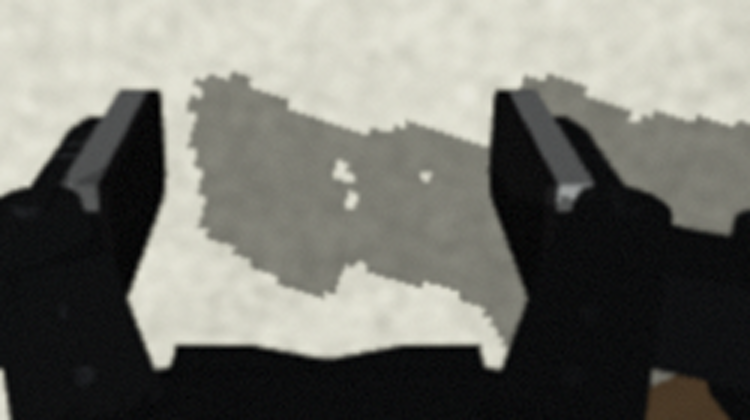

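Request:
carry_out(deltas="0 0 7 0 0 0 60;0 0 7 0 0 0 60;0 0 0 0 0 0 60;0 0 0 0 0 0 60")

```text
time_s: 5.05
position: [0.5164, -0.043, 0.0209]
tool_rot: [0.99, 0.142, -0.0, -0.0]
wrist_force: [0.1, -0.0, -0.4]
gripper_width: 0.06
```

Request:
carry_out(deltas="6 0 0 0 0 0 60;6 0 0 0 0 0 60;6 0 0 0 0 0 60;6 0 0 0 0 0 60;5.5 0 0 0 0 0.023 60;5.5 0 0 0 0 0.023 60;5.5 0 0 0 0 0.023 60;5.5 0 0 0 0 0.023 60")

```text
time_s: 5.85
position: [0.5615, -0.0307, 0.0212]
tool_rot: [0.995, 0.096, -0.0, -0.0]
wrist_force: [-0.5, 0.4, -0.4]
gripper_width: 0.0596
```

```bash
cat > look.py <<'E'
from workcell import bot, grab_frame, calibration
from h import *
import sys,pickle
n=sys.argv[1]
s=bot.sense(); c=calibration("wrist"); im=grab_frame("wrist")[:,:,::-1].copy()
cv2.imwrite(f"pics/{n}.png",im); pickle.dump(c,open(f"{n}.pkl","wb"))
print(s["time_s"],s["position"].round(4),s["tool_rot"].round(3),s["wrist_force"].round(1))
cv2.imwrite(f"pics/{n}b.png",cv2.resize(im,None,fx=1.5,fy=1.5,interpolation=cv2.INTER_CUBIC))
E
python3 look.py p1
```

```text
5.85 [ 0.5615 -0.0307  0.0212] [ 0.995  0.096 -0.    -0.   ] [-0.5  0.4 -0.4]
```

View pics/p1b.png

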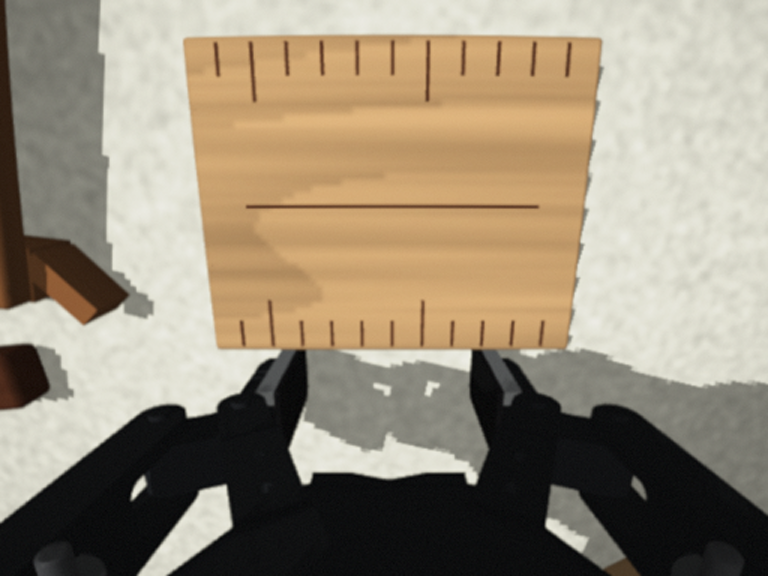

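Request:
carry_out(deltas="5 -0.3 0 0 0 0.023 60;5 -0.3 0 0 0 0.023 60;5 -0.3 0 0 0 0.023 60;5 -0.3 0 0 0 0.023 60;5 -0.3 0 0 0 0.023 60;3 0 0 0 0 0 60;2 0 0 0 0 0 60;0 0 0 0 0 0 60")

```text
time_s: 6.7
position: [0.5908, -0.0253, 0.0213]
tool_rot: [0.999, 0.039, 0.0, -0.0]
wrist_force: [0.8, -0.1, 0.9]
gripper_width: 0.0598
```

```bash
python3 look.py p2; python3 - <<'E'
from h import *
from workcell import grab_frame
for n in ("scene","side"):
    cv2.imwrite(f"pics/{n}2.png",grab_frame(n)[:,:,::-1])
E
```

```text
6.7 [ 0.5908 -0.0253  0.0213] [ 0.999  0.039  0.    -0.   ] [ 0.8 -0.1  0.9]
```

View pics/p2b.png

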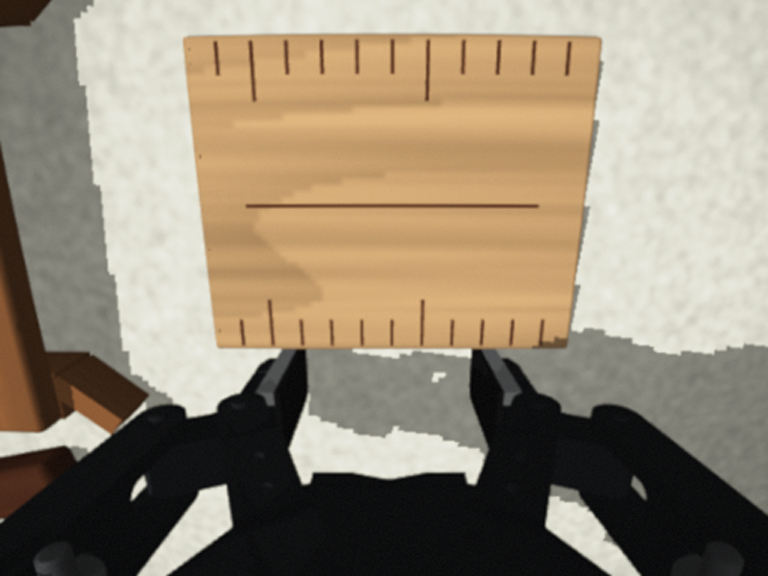

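Request:
carry_out(deltas="-10 0 0 0 0 0 60;0 0 -20 0 0 0 60;0 0 -45 0 0 0 60;0 0 -45 0 0 0 60;0 0 -45 0 0 0 60;0 0 -45 0 0 0 60;22 36 0 0 0 -0.14 60;0 0 0 0 0 -0.14 60")

```text
time_s: 7.65
position: [0.6067, -0.0627, 0.2224]
tool_rot: [0.984, 0.18, 0.001, 0.001]
wrist_force: [-0.8, 0.7, -1.1]
gripper_width: 0.0599
```

Request:
carry_out(deltas="0 0 0 0 0 -0.14 60;0 0 0 0 0 -0.14 60;0 0 0 0 0 -0.14 60;0 0 0 0 0 -0.14 60;0 0 0 0 0 -0.14 60;0 0 0 0 0 -0.14 60;0 0 0 0 0 -0.14 60;0 0 0 0 0 -0.14 60")

```text
time_s: 8.45
position: [0.6046, -0.0603, 0.2213]
tool_rot: [0.737, 0.676, -0.0, -0.0]
wrist_force: [-0.2, 0.0, 1.2]
gripper_width: 0.0599
```

Request:
carry_out(deltas="0 0 0 0 0 -0.08 60;0 0 0 0 0 -0.08 60;-37 23 -10 0 0 0 60;-37 23 -10 0 0 0 60;0 0 0 0 0 0 60;0 0 0 0 0 0 60")

```text
time_s: 9.05
position: [0.656, -0.1317, 0.2405]
tool_rot: [0.683, 0.73, -0.0, -0.001]
wrist_force: [-0.4, 1.2, -0.1]
gripper_width: 0.0602
```

```bash
python3 look.py q1
```

```text
9.05 [ 0.656  -0.1317  0.2405] [ 0.683  0.73  -0.    -0.001] [-0.4  1.2 -0.1]
```

View pics/q1b.png

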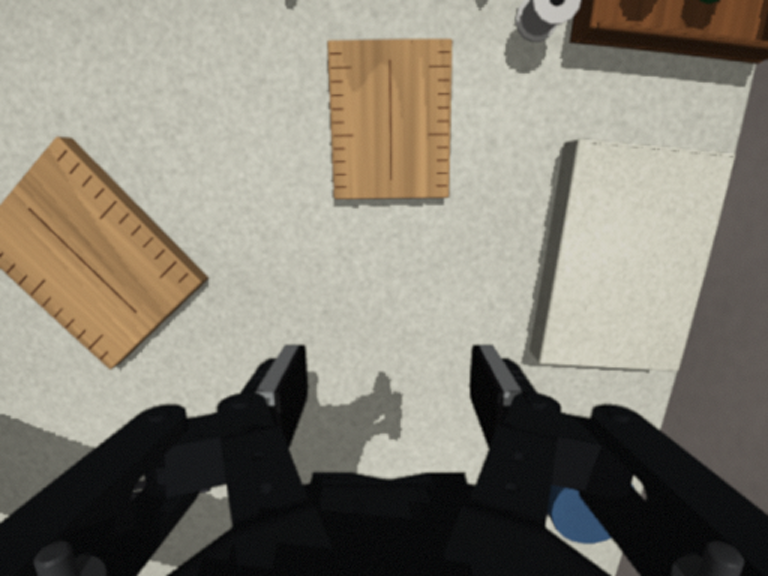

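Request:
carry_out(deltas="45 0 -20 0 0 0 60;45 0 -20 0 0 0 60;0 0 0 0 0 0 60;0 0 0 0 0 0 60;0 0 0 0 0 0 60")

```text
time_s: 9.6
position: [0.6495, -0.041, 0.2811]
tool_rot: [0.682, 0.731, -0.0, -0.0]
wrist_force: [-0.1, -0.7, 0.2]
gripper_width: 0.0602
```

```bash
python3 look.py q2
```

```text
9.6 [ 0.6495 -0.041   0.2811] [ 0.682  0.731 -0.    -0.   ] [-0.1 -0.7  0.2]
```

View pics/q2b.png

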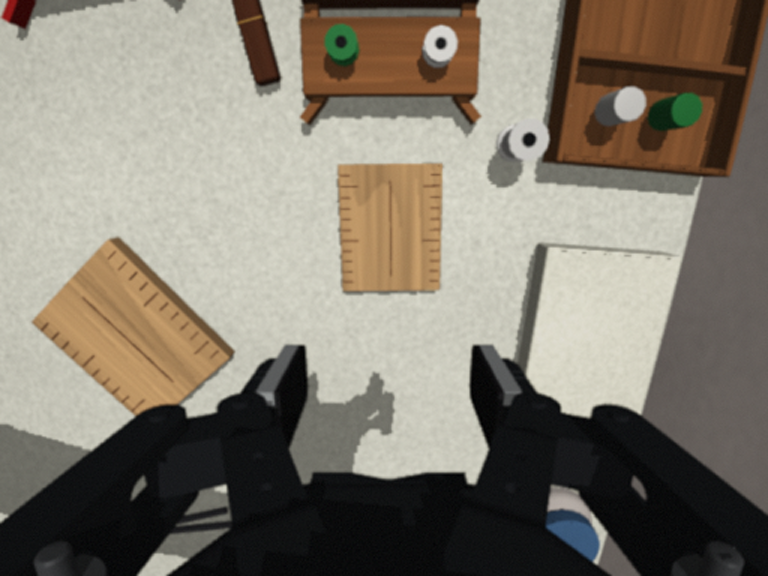

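```bash
cat > fr.py <<'E'
from h import *
import pickle,sys
E
python3 - <<'E'
from h import *
import pickle
c=pickle.load(open("q2.pkl","rb"))
S=lambda P:(np.array(P)+.5)/1.5-.5
im=cv2.imread("pics/q2.png");cv2.imwrite("pics/q2c.png",cv2.resize(im[0:205,190:330],None,fx=4,fy=2.9,interpolation=cv2.INTER_CUBIC))
d=ray("wrist",S([(303,95),(477,97),(302,18),(479,18)]),.028,c)
e=d[1]-d[0];a=np.arctan2(e[1],e[0]);print("deck w",np.linalg.norm(e),"ang",a,np.arctan2(*(d[3]-d[2])[[1,0]]),"len",np.linalg.norm(d[0]-d[2]))
u=np.array([-np.sin(a),np.cos(a)]);v=-np.array([np.cos(a),np.sin(a)])
o=(d[0]+d[1])[:2]/2+.03*u;print("origin",o, "heading",a+np.pi/2,"mean corners",d.mean(0))
hsv=cv2.cvtColor(im,cv2.COLOR_BGR2HSV)
m=((hsv[...,1]>85)&(hsv[...,2]>110)).astype(np.uint8)*255
m=cv2.morphologyEx(m,cv2.MORPH_CLOSE,np.ones((5,5)))
for k in cv2.findContours(m,cv2.RETR_EXTERNAL,cv2.CHAIN_APPROX_NONE)[0]:
    x,y=k.reshape(-1,2).mean(0)
    if cv2.contourArea(k)>1500 and 230<x<290 and 100<y<200:
        w=ray("wrist",k.reshape(-1,2),.014,c)[:,:2]
        b=np.c_[(w-o)@u,(w-o)@v]*1000
        print("gauge in bridge",cv2.minAreaRect(b.astype(np.float32)))
h=ray("wrist",S([(338,165),(441,164),(440,292),(344,292)]),.014,c)[:,:2]
print(np.c_[(h-o)@u,(h-o)@v].round(4).tolist())
l=ray("wrist",S([(390,182),(390.5,275)]),.014,c)[:,:2];print("midline",np.c_[(l-o)@u,(l-o)@v].round(4).tolist(),"world",l)
t=ray("wrist",S([(303,120),(477,121)]),.009,c)[:,:2];print("wing tips",np.c_[(t-o)@u,(t-o)@v].round(4).tolist())
E
```

```text
deck w 0.14658935899950432 ang 0.05827711074170772 0.0690835459865993 len 0.05860118518001328
origin [0.64066706 0.12223637] heading 1.6290734375366043 mean corners [0.64052906 0.12191016 0.028     ]
gauge in bridge ((-144.20733642578125, -1.4072990417480469), (118.62498474121094, 94.22000122070312), 1.091627597808838)
[[-0.0864, 0.0465], [-0.0845, -0.0468], [-0.2049, -0.0511], [-0.2059, 0.043]]
midline [[-0.101, -0.0008], [-0.1883, -0.0023]] world [[ 0.6473767   0.02150113]
 [ 0.65396777 -0.06565496]]
wing tips [[-0.0475, 0.0778], [-0.0467, -0.0783]]
```

View pics/q2c.png

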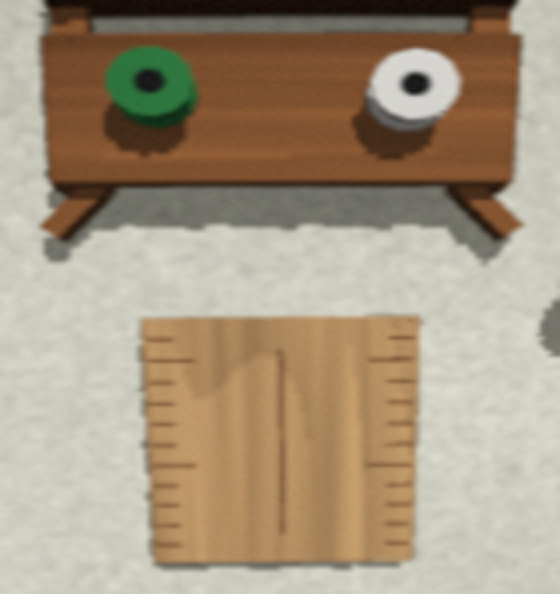

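Request:
carry_out(deltas="-39 1 20 0 0 0 60;-39 1 20 0 0 0 60;0 0 44 0 0 0 60;0 0 44 0 0 0 60;0 0 44 0 0 0 60;0 0 44 0 0 0 60;0 0 24 0 0 0 60;0 0 10 0 0 0 60")

```text
time_s: 10.45
position: [0.655, -0.1195, 0.0272]
tool_rot: [0.683, 0.73, -0.002, -0.002]
wrist_force: [0.0, -0.3, -0.2]
gripper_width: 0.0602
```

Request:
carry_out(deltas="0 0 8 0 0 0 60;0 0 0 0 0 0 60;0 0 0 0 0 0 60")

```text
time_s: 10.75
position: [0.6582, -0.1191, 0.0248]
tool_rot: [0.683, 0.731, 0.001, 0.001]
wrist_force: [-0.1, 0.6, 0.2]
gripper_width: 0.0599
```

```bash
python3 look.py q3
```

```text
10.75 [ 0.6582 -0.1191  0.0248] [0.683 0.731 0.001 0.001] [-0.1  0.6  0.2]
```

View pics/q3b.png

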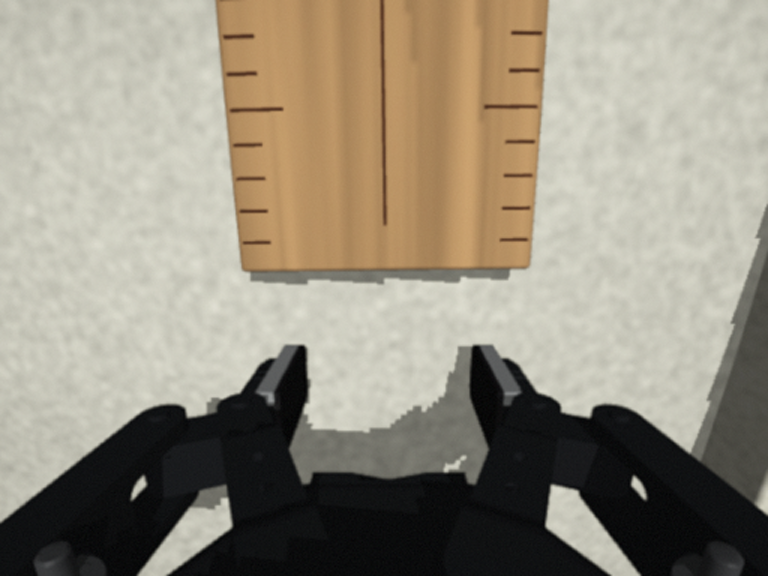

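Request:
carry_out(deltas="0 0 4 0 0 0 60;6 0 0 0 0 0 60;8 0 0 0 0 0 60;6 0 0 0 0 0 60;6 0 0 0 0 0 60;6 0 0 0 0 0 60;6 0 0 0 0 0 60;6 0 0 0 0 0 60")

```text
time_s: 11.6
position: [0.6545, -0.0744, 0.0194]
tool_rot: [0.683, 0.731, 0.0, 0.0]
wrist_force: [0.4, -1.1, 1.2]
gripper_width: 0.0601
```

Request:
carry_out(deltas="6 0 0 0 0 0 60;4 0 0 0 0 0 60;0 0 0 0 0 0 60")

```text
time_s: 11.9
position: [0.6537, -0.0643, 0.0193]
tool_rot: [0.682, 0.731, 0.0, -0.0]
wrist_force: [0.6, -0.2, -0.6]
gripper_width: 0.0603
```

```bash
python3 look.py q4; python3 - <<'E'
from workcell import grab_frame
import cv2,numpy as np
a=grab_frame("scene")[:,:,::-1][150:270,180:320]; b=grab_frame("side")[:,:,::-1][150:270,190:330]
f=lambda x:cv2.resize(x,(400,343),interpolation=cv2.INTER_CUBIC)
cv2.imwrite("pics/sd4.png",np.hstack([f(a),f(b)]))
E
```

```text
11.9 [ 0.6537 -0.0643  0.0193] [ 0.682  0.731  0.    -0.   ] [ 0.6 -0.2 -0.6]
```

View pics/q4b.png

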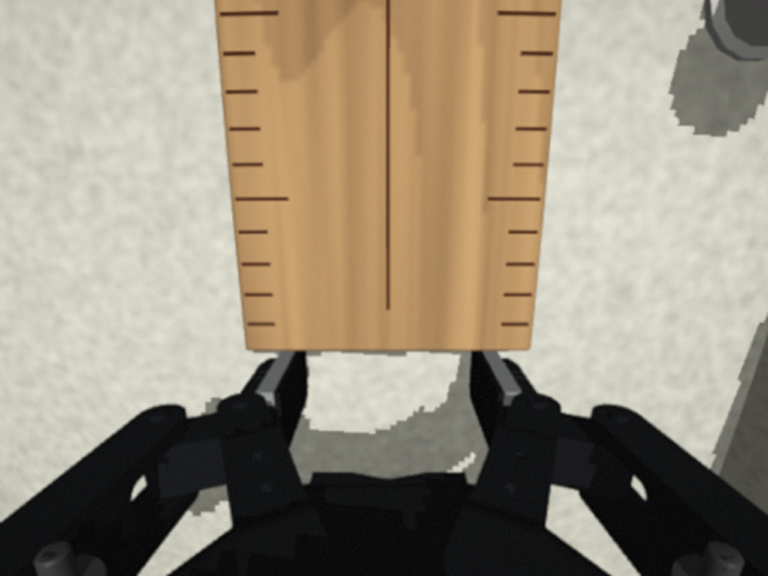

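View pics/sd4.png

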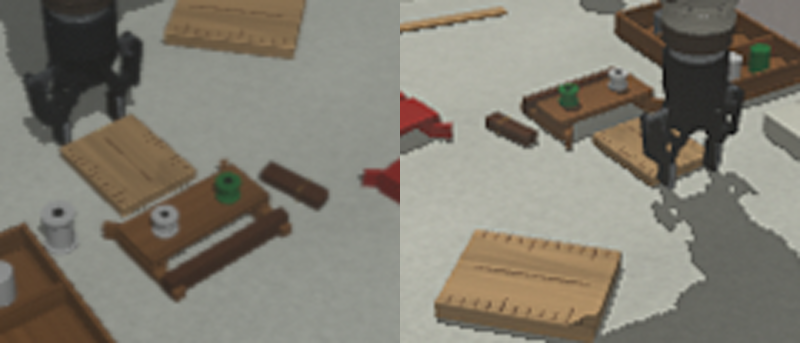

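Request:
carry_out(deltas="6 0 0 0 0 0 60;6 0 0 0 0 0 60;6 0 0 0 0 0 60;6 0 0 0 0 0 60;6 0 0 0 0 0 60;6 0 0 0 0 0 60;4 0 0 0 0 0 60;0 0 0 0 0 0 60")

```text
time_s: 12.85
position: [0.651, -0.0243, 0.0193]
tool_rot: [0.682, 0.731, 0.0, -0.0]
wrist_force: [-0.3, 0.7, -0.3]
gripper_width: 0.0602
```

```bash
python3 look.py q5
```

```text
12.85 [ 0.651  -0.0243  0.0193] [ 0.682  0.731  0.    -0.   ] [-0.3  0.7 -0.3]
```

View pics/q5b.png

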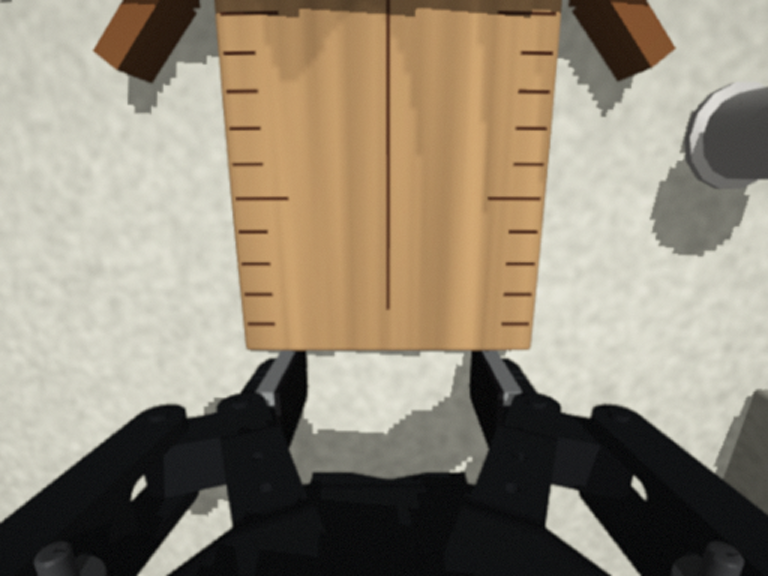

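Request:
carry_out(deltas="6 0 0 0 0 0 60;6 0 0 0 0 0 60;6 0 0 0 0 0 60;6 0 0 0 0 0 60;6 0 0 0 0 0 60;6 0 0 0 0 0 60;6 0 0 0 0 0 60;5 0 0 0 0 0 60")

```text
time_s: 13.7
position: [0.6478, 0.0225, 0.0193]
tool_rot: [0.683, 0.731, 0.0, 0.0]
wrist_force: [0.2, -0.6, 0.8]
gripper_width: 0.0605
```

Request:
carry_out(deltas="2 0 0 0 0 0 60;2 0 0 0 0 0 60;2 0 0 0 0 0 60;1 0 0 0 0 0 60;0 0 0 0 0 0 60")

```text
time_s: 14.2
position: [0.6473, 0.029, 0.0192]
tool_rot: [0.683, 0.731, 0.0, -0.0]
wrist_force: [0.1, -0.8, 0.4]
gripper_width: 0.0598
```

Request:
carry_out(deltas="1 0 0 0 0 0 60;1 0 0 0 0 0 60;0 0 0 0 0 0 60")

```text
time_s: 14.5
position: [0.6472, 0.0309, 0.0192]
tool_rot: [0.683, 0.731, -0.0, -0.0]
wrist_force: [0.6, 0.5, -0.5]
gripper_width: 0.0603
```

Request:
carry_out(deltas="1 0 0 0 0 0 60;1 0 0 0 0 0 60;0 0 0 0 0 0 60")

```text
time_s: 14.8
position: [0.6471, 0.033, 0.0193]
tool_rot: [0.683, 0.731, 0.0, -0.0]
wrist_force: [0.0, -0.2, -0.4]
gripper_width: 0.0603
```

Request:
carry_out(deltas="1 0 0 0 0 0 60;0 0 0 0 0 0 60")

```text
time_s: 15.0
position: [0.647, 0.0339, 0.0193]
tool_rot: [0.683, 0.731, -0.0, -0.0]
wrist_force: [-0.2, -0.3, 0.3]
gripper_width: 0.06
```

Request:
carry_out(deltas="1 0 0 0 0 0 60;0 0 0 0 0 0 60")

```text
time_s: 15.2
position: [0.647, 0.035, 0.0193]
tool_rot: [0.683, 0.731, 0.0, 0.0]
wrist_force: [0.5, -0.7, -0.5]
gripper_width: 0.0598
```

Request:
carry_out(deltas="1 0 0 0 0 0 60;0 0 0 0 0 0 60")

```text
time_s: 15.4
position: [0.6469, 0.036, 0.0193]
tool_rot: [0.683, 0.731, 0.0, -0.0]
wrist_force: [0.1, 0.5, 0.8]
gripper_width: 0.06
```

Request:
carry_out(deltas="1 0 0 0 0 0 60;0 0 0 0 0 0 60")

```text
time_s: 15.6
position: [0.6468, 0.0369, 0.0193]
tool_rot: [0.683, 0.731, 0.0, -0.0]
wrist_force: [-0.8, -0.2, 0.2]
gripper_width: 0.0598
```

```bash
python3 look.py q6; python3 - <<'E'
from workcell import grab_frame
import cv2,numpy as np
a=grab_frame("scene")[:,:,::-1][170:270,190:310]
cv2.imwrite("pics/sd6.png",cv2.resize(a,None,fx=6,fy=6,interpolation=cv2.INTER_CUBIC))
E
```

```text
15.6 [0.6468 0.0369 0.0193] [ 0.683  0.731  0.    -0.   ] [-0.8 -0.2  0.2]
```

View pics/sd6.png

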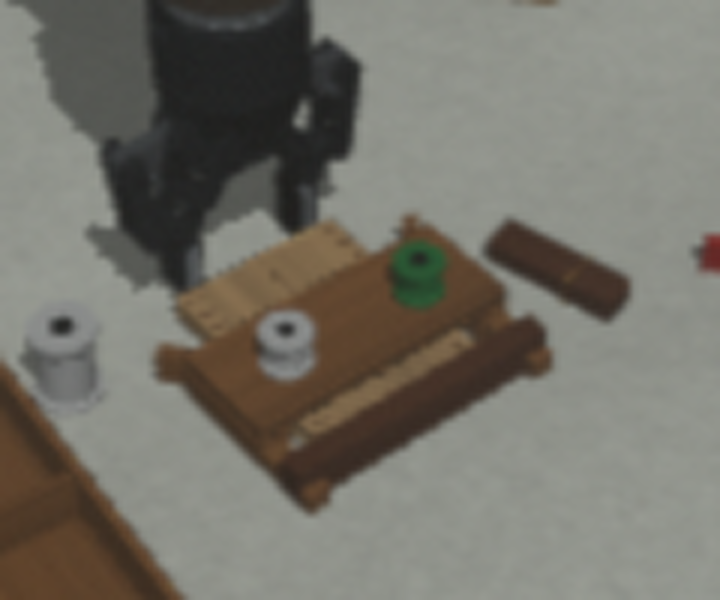

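View pics/q6b.png

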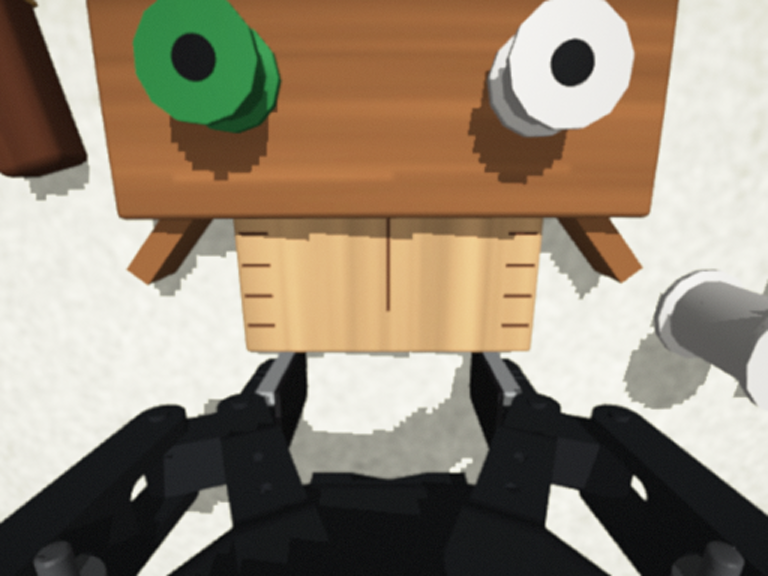

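```bash
cat > ov.py <<'E'
from h import *
import pickle,sys
n=sys.argv[1]; P=eval(sys.argv[2])
c=pickle.load(open(n+".pkl","rb"));S=lambda P:(np.array(P)+.5)/1.5-.5
t=ray("wrist",S(P[:2]),.014,c);d=ray("wrist",S(P[2:]),.028,c)
e=d[1]-d[0];a=np.arctan2(e[1],e[0]);print("deck w",np.linalg.norm(e),"ang",a,"tail w",np.linalg.norm(t[1]-t[0]),"tail ang",np.arctan2(*(t[1]-t[0])[[1,0]]))
u=np.array([-np.sin(a),np.cos(a)]);v=np.array([u[1]*-1,u[0]])
m=d.mean(0)[:2]
print("tail rel deck front mid: x,y",(t.mean(0)[:2]-m)@u,(t.mean(0)[:2]-m)@v)
E
python3 ov.py q6 "[(248,350.5),(531,350.5),(119,217),(649,215)]"
```

```text
deck w 0.14472689009944031 ang 0.07206667010192219 tail w 0.09404819695434 tail ang 0.06842149685054376
tail rel deck front mid: x,y -0.0457006134229406 -0.0014959364231281371
```

Request:
carry_out(deltas="1 0 0 0 0 0 60;0 0 0 0 0 0 60")

```text
time_s: 15.9
position: [0.6469, 0.0377, 0.0193]
tool_rot: [0.683, 0.731, -0.0, 0.0]
wrist_force: [0.2, -2.4, 0.7]
gripper_width: 0.0601
```

Request:
carry_out(deltas="1 0 0 0 0 0 60;0 0 0 0 0 0 60")

```text
time_s: 16.1
position: [0.6469, 0.0378, 0.0193]
tool_rot: [0.683, 0.731, -0.001, 0.001]
wrist_force: [1.4, -7.2, -0.8]
gripper_width: 0.0597
```

Request:
carry_out(deltas="-3 0 0 0 0 0 60;-12 0 0 0 0 0 60;-20 0 0 0 0 0 60;-30 0 -20 0 0 0 60;-10 0 -40 0 0 0 60;0 0 -45 0 0 0 60;0 0 -45 0 0 0 60;0 0 -20 0 0 0 60")

```text
time_s: 16.9
position: [0.6527, -0.0369, 0.1944]
tool_rot: [0.683, 0.731, 0.002, 0.002]
wrist_force: [1.2, 0.9, 0.9]
gripper_width: 0.0602
```

Request:
carry_out(deltas="45 0 -30 0 0 0 60;35 0 -20 0 0 0 60;0 0 0 0 0 0 60;0 0 0 0 0 0 60;0 0 0 0 0 0 60")

```text
time_s: 17.4
position: [0.6464, 0.0396, 0.2361]
tool_rot: [0.683, 0.731, -0.001, -0.0]
wrist_force: [0.1, 0.4, 0.4]
gripper_width: 0.0602
```

```bash
python3 look.py q7
```

```text
17.4 [0.6464 0.0396 0.2361] [ 0.683  0.731 -0.001 -0.   ] [0.1 0.4 0.4]
```

View pics/q7b.png

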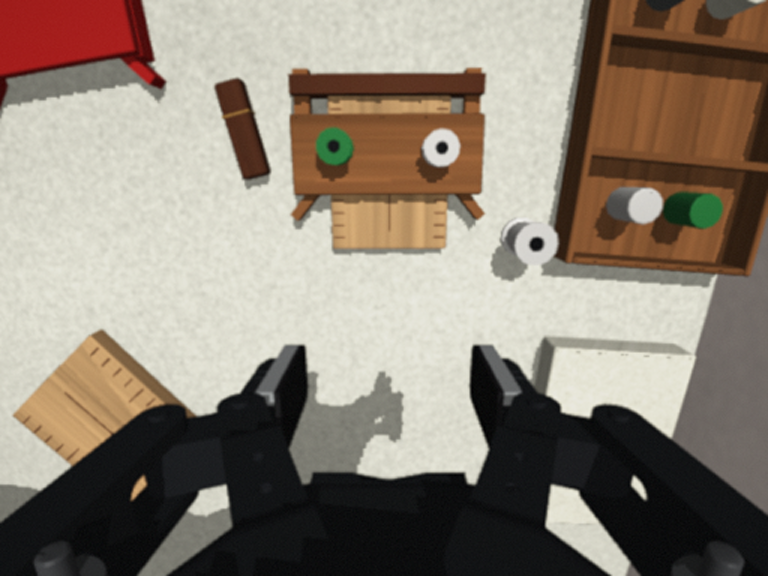

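```bash
python3 ov.py q7 "[(333,248),(446,249),(295,194),(481,193)]"; python3 - <<'E'
from workcell import bot
s=bot.sense();print(s["position"],s["wrist_force"].round(1),abs(s["qd"]).max()); bot.close_job()
E
```

```text
deck w 0.1454574540789442 ang 0.07322617004477378 tail w 0.09518101630203246 tail ang 0.059224783977063294
tail rel deck front mid: x,y -0.04590901392106769 -0.0010324330937461225
[0.64640304 0.0393757  0.23594156] [-0.4  0.3 -0.4] 0.004976430741240335
the job is handed in; nothing more can be done
```

The board went in under the deck and its leading edge is against the stop bar. I handed the job in at about 17 s, with the gripper clear of everything.

**How it was pushed:** I set the fingers 60 mm apart and pushed with both, so the board stayed square to them. First I pushed the side facing the robot to bring the board onto the bridge's line. Then I pushed the tail until the force rose to about 7 N and the motion stopped against the bar. After that I backed off and lifted clear.

**Last checks (wrist camera):**

| Check | Measured | Needed |
|---|---|---|
| Tail standing out in front of the deck | 45.9 mm | 45 mm when home; camera error is about 1 to 2 mm |
| Board's tail off the centre line | about 1 mm | leading edge within 13 mm |
| Angle to the bridge | about 0.014 rad | under 0.07 rad |

- **Bystanders:** in the last picture the bobbins, spool and needle case stood where they were. The snips, rule, tape dispenser and red thread cone were not in that picture, but the arm never worked near them.
- **Not measured:** I had no direct measurement of the board's tilt; in the pictures it lay flat.
- **A disagreement:** contact with the stop came about 2.5 mm later than my first estimate, which is within the camera error.

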